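# Sweep the keel-bolt nuts into the parts well and fold the flap shut

## Task

Clear the drafting board: with the gripper's fingers closed, sweep the four bronze nuts across the board into the open parts well at its left-hand end, then push the plywood flap over and press it gently down flush to cover the well. Only push things with the fingers: do not grip, pinch or pick up anything, and leave the lead weight, the anchor and everything else where they are.

Things in the scene. Friction and masses are not known exactly. Their poses are not given: they have to be found in the camera images.
- board: teak drafting board fixed on the table, 320 mm along its x, 520 mm along its y (y = -280 to +240 mm), 76 mm high, with a pale green working face at z = 76 mm. Origin on the underside, axes along the edges; +y points to the end with the parts well (robot's left at yaw 0), +z up. All board coordinates below are in this frame
- well_lip (a point): middle of the parts well's near edge, on the board's face at board (0, 85, 76) mm, axes as the board. The well is an open pocket from here towards +y: x from -112 to +112 mm, y from 85 to 200 mm, floor at z = 6 mm. This edge has no rim, so a nut swept over it drops in. Ledges for the flap are at the two x ends only
- flap (a joint): opening angle of the plywood flap, rad: 0 = shut, flush with the board's face; pi/2 = upright; starts at 1.6 to 1.95 leaning outward, stop at 2.0. Stiff friction hinges: it stays at any angle it is left, and takes about 2 to 4 N near its free edge to move either way. Plain flat board, 244 mm along x, 113.5 mm from hinge line to free edge, 9 mm thick
- flap_hinge (a point): middle of the flap's hinge line, at board (0, 200, 76) mm, axes as the board; the line runs along the board's x, on the far side of the well from the nuts
- flap_edge (a point): middle of the flap's free edge, on the face that is uppermost when shut (when open, this face looks outward, to the board's +y). When shut it lies at board (0, 86.5, 76) mm
- nut1_mid (a point): centre of a bronze hexagon nut lying flat on the board: 30 mm across the flats, 34.6 mm across the corners, 16 mm high with a 20 mm hole, about 63 g; it slides when pushed. Centre 8 mm above the board's face
- nut2_mid (a point): centre of a bronze hexagon nut lying flat on the board: 30 mm across the flats, 34.6 mm across the corners, 16 mm high with a 20 mm hole, about 63 g; it slides when pushed. Centre 8 mm above the board's face
- nut3_mid (a point): centre of a bronze hexagon nut lying flat on the board: 30 mm across the flats, 34.6 mm across the corners, 16 mm high with a 20 mm hole, about 63 g; it slides when pushed. Centre 8 mm above the board's face
- nut4_mid (a point): centre of a bronze hexagon nut lying flat on the board: 30 mm across the flats, 34.6 mm across the corners, 16 mm high with a 20 mm hole, about 63 g; it slides when pushed. Centre 8 mm above the board's face
- anchor: cast brass anchor paperweight lying flat on the board near its right-hand end, 110 x 75 mm, 12 mm high. Origin under its centre. To be left alone
- duck1: lead lofting weight (a 'duck'), grey, standing on the board between the nuts; 36 mm wide, 39 mm high, 118 mm long with its thin brass hook along its own +x (the hook reaches 66 mm from the origin, the tail 52 mm). Origin under its centre. To be left alone
- duck2: a second lead lofting weight like duck1, on the table left of the board. To be left alone
- mug: blue glazed mug, 80 mm across, 95 mm high, with pencils standing to 185 mm, on the table left of the board. Origin under its centre. To be left alone
- mallet: black rubber mallet lying on the table right of the board, head 60 x 95 mm and 60 mm high at its origin, wooden handle 280 mm along its own -x. To be left alone
- jig: maple frame jig (base 80 x 210 mm with a curved row of blocks, 48 mm high) on the table beyond the board. To be left alone
- plane: steel and brass block plane, 160 x 50 mm, 50 mm high, on the table to the right. To be left alone

How it is judged (in metres and radians):
On the way, in this order (a step that is already met when the one before it is completed fails the run):
1. all four nuts lie in the well, the flap still standing open (x of nut1_mid in the frame of board between -0.118 and 0.118 m and y of nut1_mid in the frame of board between 0.085 and 0.2 m and z of nut1_mid in the frame of board between 0 and 0.06 m and x of nut2_mid in the frame of board between -0.118 and 0.118 m and y of nut2_mid in the frame of board between 0.085 and 0.2 m and z of nut2_mid in the frame of board between 0 and 0.06 m and x of nut3_mid in the frame of board between -0.118 and 0.118 m and y of nut3_mid in the frame of board between 0.085 and 0.2 m and z of nut3_mid in the frame of board between 0 and 0.06 m and x of nut4_mid in the frame of board between -0.118 and 0.118 m and y of nut4_mid in the frame of board between 0.085 and 0.2 m and z of nut4_mid in the frame of board between 0 and 0.06 m and value of joint flap above 1 rad), for 0.1 s.
2. the flap is folded down flush over the well (value of joint flap below 0.03 rad), for 0.1 s.
At the end, for the whole second after the job is handed in: All four nuts lie in the parts well (centres within its outline and below the flap) and the flap is shut, flush to within 0.03 rad (about 3 mm at its free edge) (x of nut1_mid in the frame of board between -0.118 and 0.118 m and y of nut1_mid in the frame of board between 0.085 and 0.2 m and z of nut1_mid in the frame of board between 0 and 0.06 m and x of nut2_mid in the frame of board between -0.118 and 0.118 m and y of nut2_mid in the frame of board between 0.085 and 0.2 m and z of nut2_mid in the frame of board between 0 and 0.06 m and x of nut3_mid in the frame of board between -0.118 and 0.118 m and y of nut3_mid in the frame of board between 0.085 and 0.2 m and z of nut3_mid in the frame of board between 0 and 0.06 m and x of nut4_mid in the frame of board between -0.118 and 0.118 m and y of nut4_mid in the frame of board between 0.085 and 0.2 m and z of nut4_mid in the frame of board between 0 and 0.06 m and value of joint flap below 0.03 rad); the robot touches nothing.
It fails at once if a nut is picked up: its centre rises more than 30 mm above the board's face (z of any of nut1_mid, nut2_mid, nut3_mid, nut4_mid in the frame of board above 0.106 m).
It fails at once if a nut is gripped or pressed hard (more than 15 N from the fingers) instead of being swept (contact force between the fingers and nut1 above 15 N or contact force between the fingers and nut2 above 15 N or contact force between the fingers and nut3 above 15 N or contact force between the fingers and nut4 above 15 N).
It fails at once if the flap is gripped or forced (more than 30 N from the fingers) while it is being swung over (contact force between the fingers and flap above 30 N and value of joint flap above 0.25 rad).
It fails at once if a bystander (anchor, lead weights, mug, mallet, jig, plane) is moved more than 20 mm (distance of any of anchor, duck1, duck2, mug, mallet, jig, plane from where it was at the start of the episode above 0.02 m).
It fails at once if the mug is tipped (angle between mug's own z axis and vertical above 0.3 rad).
It also fails if it takes over 67 s, if anything falls off the work surface, if the arm or the gripper's body presses on something with over 40 N, if the wrist force passes 120 N, or if a joint passes its speed limit or range.

## Robot

A 7-joint arm with a two-finger parallel gripper is mounted at the origin on the work surface. World frame = base frame: x ahead of the robot, y to its left, z up, the work surface at z = 0. Lengths are in mm, angles in rad, forces in N, time in s.
With the tool pointing down it reaches from about 375 to 925 mm from the base axis. Payload 3.1 kg.
Tool frame: the origin (TCP) lies between the finger pads; the fingertips stand env.tip_extent ahead of it and the grasp point (between the pads) lies 11 mm behind it (env.tip_extent is the distance from the TCP to the fingertips, in mm); z points along the fingers, y is the line along which they close (so a half turn about z gives the same grasp; the last joint's range is limited). The gripper opens to 85 mm and grips with 20 to 120 N. Pads are 22 mm wide; open, the fingers measure 114 mm over their backs; the gripper's body (76 mm by 85 mm) begins 54 mm behind the grasp point. The pads swing forward as they close: fully open they stand 13 mm farther back than shut.
Start: joints at [-1.318, 0.383, 0.044, 1.598, -0.018, 1.161, -0.05], TCP at [223.35, 610.424, 239.269] pointing down, gripper open.
Joint ranges: [-2.61, 2.61], [-0.41, 2.15], [-1.48, 1.57], [0, 2.5], [-1.57, 4.71], [0.05, 1.97], [-2.85, 2.85]. Speed limits (rad/s): [2.79, 2.79, 3.14, 3.14, 3.14, 3.14, 3.14].

## Interface

Orientations are given as a unit quaternion [x, y, z, w].
In Python, from rig import read_state, viewer, ticket, env gives the robot as it stands. The module is installed in compiled form; this text tells all that it offers.
- The arm moves only by the tool play_rows, never from a script. Its argument "motion" is a list of rows, each a list of 3 entries, a list of its own where there are three numbers: the turn, a rotation vector about the tool's x, y, z in rad, then the shift along the tool's x, y, z in cm, then the closure, from 0 (fully open) to 1 (shut). In form: [[[ax, ay, az], [dx, dy, dz], fingers], ...]. A call has exactly 5 rows; each row is the pose to reach, as a shift and turn from the pose commanded when the call began, along the tool's axes at that moment; what a row does not reach only later rows make up. A row lasts 1/10 s, in which the tool goes at most 50 mm and 8.59 degrees, less where a joint would pass 70% of its speed; a pose out of reach is approached as far as the arm can. A call with a gripper value outside its range is refused whole. The fingers move at their own pace and stop on an object; "squeeze" is the grip in N (left out, the last holds). Time passes only in rows, so rows that repeat a pose let the fingers close, or fill a call up. It gives the time, the measured TCP pose, the force, the opening and the grip force at its end, in the units of the state.
- read_state(): the state, without advancing time (a new reading comes with each control period).
- viewer.camera(name): name is "side" or "top"; returns (picture, depth): 384x512x3 uint8, red, green, blue; 384x512 float32, mm along the optical axis (not along the pixel's ray), 0 where there is no reading.
- viewer.camera_model(name): a dict with "camera_matrix" (3x3 intrinsics, pixels), "camera_from_world" (4x4, takes a point from world to camera coordinates). Camera axes: x right, y up, looking along -z (the intrinsics and any distortion apply to the point x, -y, -z); pixel columns grow to the right and rows downward; lengths in mm; the calibration is good to about 2 mm. A picture is of the moment at which its call begins. camera_model takes no time and is no camera call.
- ticket.sign_off(): hands the job in; it is judged then, once.
Trained networks look in the newest picture that a camera, given by its name, has taken for a name from the list of things; names that differ only in an ending like _2 or _b are one class to them, and where a whole thing is asked for, a point or a joint stands for the part that bears it (a point fixed in the world has none). Each returns a list of dicts, best first, with "confidence" (0 to 1); they miss things now and then, are a little off and sometimes report something else, mostly with a low value. They report only what shows in the picture. A call takes as long as a camera call.
- viewer.masks_of(camera, target): "region" (384x512 bool, what is visible of it).
- viewer.place_of(camera, target): "centre" ([x, y, z] in mm, in the coordinates of the camera as it stood for that picture, good to about 4 mm: a listed point, or the origin of a listed thing).
The state is a dict: "t": time; "joints": joint angles; "joint_velocities": joint speeds; "joint_efforts": joint torques, N m; "tool_pos": TCP position; "tool_rot": TCP orientation; "contact_force": force on the tool from outside, world axes, zero at the start; "wrist_torque": the same for the moment, N m; "grip_width": opening from 0.0 (shut) to 1.0 (fully open); "finger_force": force on a finger pad.
Only numpy, scipy, OpenCV 4.12 (cv2) and the standard library are available. Lean on these libraries where they do the work, as an engineer would, in place of code of your own. Each camera call takes 0.05 s, during which the arm holds its last target. There are 200 camera calls.

## Working session

There is one attempt and no reset: what is moved stays moved. The work goes in short steps, Python scripts to look and compute and a tool call to move; the robot and the scene stay as the last step left them, time stands still between calls to the robot, and variables do not carry over. Pictures are saved under pics/ and viewed, at most 10 in all, crops included, and the job is handed in when it is done.

Besides the shell and the picture viewer there is one more tool, called after "Request:" by a JSON object that holds its "op" and its "data". play_rows: Moves the arm, as the interface text tells. Its arguments: {"type":"object","properties":{"motion":{"type":"array","items":{"type":"array"}},"squeeze":{"type":"number"}},"required":["motion"]}

```bash
mkdir -p pics
cat > h.py <<'E'
import numpy as np, cv2
from rig import read_state, viewer, ticket, env
from scipy.spatial.transform import Rotation as R
def w(cam,p):
    T=np.linalg.inv(viewer.camera_model(cam)["camera_from_world"]); return (T@np.r_[p,1])[:3]
def pts(cam,depth,m=None):
    M=viewer.camera_model(cam); K=M["camera_matrix"]; T=np.linalg.inv(M["camera_from_world"])
    ok=depth>0
    if m is not None: ok=ok&m
    v,u=np.nonzero(ok); d=depth[v,u]
    P=np.c_[(u-K[0,2])/K[0,0]*d,-(v-K[1,2])/K[1,1]*d,-d,np.ones(len(d))]
    return (P@T.T)[:,:3]
E
cat > a.py <<'E'
from h import *
np.set_printoptions(precision=1,suppress=True)
print(env.tip_extent, {k:np.round(v,3) for k,v in read_state().items()})
for c in ("top","side"):
    im,d=viewer.camera(c); cv2.imwrite(f"pics/{c}0.png",cv2.resize(im[:,:,::-1],(800,600)))
    np.save(f"{c}0.npy",d)
    for n in ("board","well_lip","flap_hinge","flap_edge","nut1_mid","duck1","anchor","mug","jig"):
        print(c,n,[(np.round(w(c,o["centre"])),round(o["confidence"],2)) for o in viewer.place_of(c,n)][:6])
E
python3 a.py
```

```text
8.0 {'t': np.float64(0.0), 'joints': array([-1.3,  0.4,  0. ,  1.6, -0. ,  1.2, -0.1]), 'joint_velocities': array([-0., -0.,  0., -0.,  0., -0., -0.]), 'joint_efforts': array([  0. , -43.3,   1. , -25. ,   0. ,   0. ,  -0. ]), 'tool_pos': array([223. , 609.5, 237.9]), 'tool_rot': array([ 0.2,  1. , -0. , -0. ]), 'contact_force': array([-1. , -0.1,  0.3]), 'wrist_torque': array([0. , 0. , 0.1]), 'finger_force': np.float64(0.0), 'grip_width': np.float64(1.004)}
top board [(array([535.,  35.,  -3.]), 0.8), (array([795.,  40.,   1.]), 0.26)]
top well_lip [(array([534., 118.,  76.]), 0.96), (array([533., 234.,  76.]), 0.63)]
top flap_hinge [(array([534., 235.,  74.]), 0.7)]
top flap_edge [(array([533., 254., 187.]), 0.93)]
top nut1_mid [(array([463.,  50.,  87.]), 0.48)]
top duck1 [(array([537.,  18.,  78.]), 0.84), (array([641., 392.,  -1.]), 0.74)]
top anchor [(array([ 491., -209.,   75.]), 0.6)]
top mug [(array([428., 480.,  -1.]), 0.88)]
top jig [(array([792.,  40.,   2.]), 0.8), (array([535., 118.,  75.]), 0.34)]
side board [(array([535.,  34.,  -2.]), 0.85)]
side well_lip [(array([534., 119.,  75.]), 0.89)]
side flap_hinge [(array([533., 234.,  73.]), 0.71)]
side flap_edge [(array([535., 258., 182.]), 0.94)]
side nut1_mid [(array([467.,  51.,  88.]), 0.52)]
side duck1 [(array([539.,  17.,  75.]), 0.96), (array([796.,  41.,   3.]), 0.38), (array([ 412., -466.,   -2.]), 0.17)]
side anchor []
side mug [(array([429., 481.,   2.]), 0.96)]
side jig [(array([797.,  40.,   2.]), 0.76)]
```

View pics/top0.png

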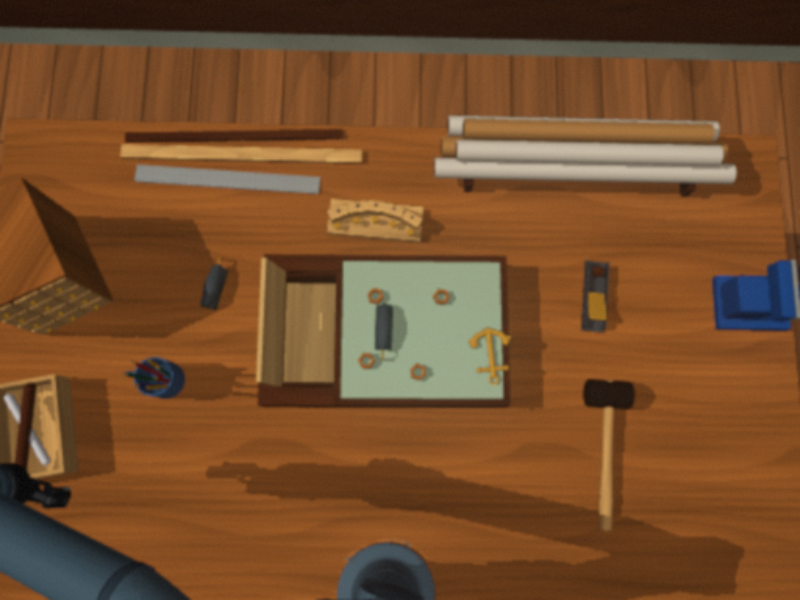

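View pics/side0.png

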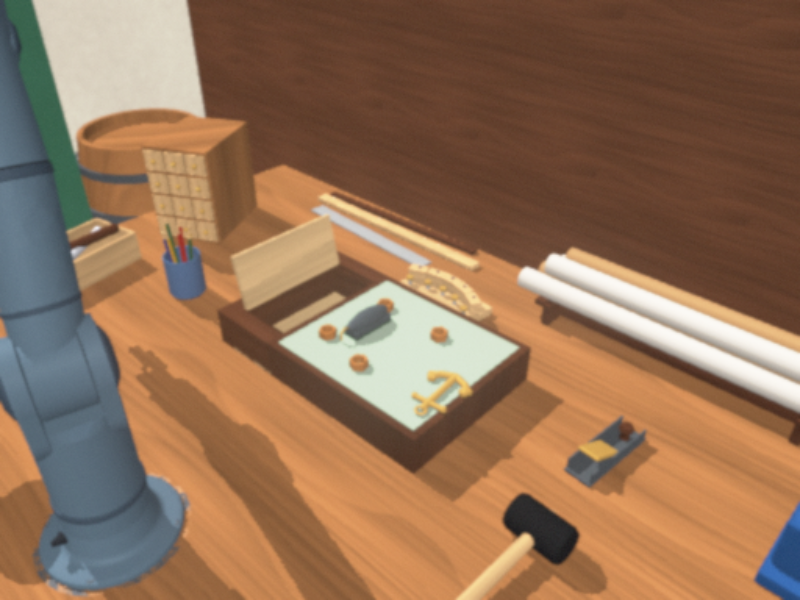

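```bash
cat > b.py <<'E'
from h import *
np.set_printoptions(precision=1,suppress=True)
for n in ("nut1_mid","nut2_mid","nut3_mid","nut4_mid","duck1"):
    for o in viewer.masks_of("top",n):
        P=pts("top",np.load("top0.npy"),o["region"]); 
        print(n,round(o["confidence"],2),len(P),P.min(0),P.max(0),P.mean(0))
    print(n,[(np.round(w("top",o["centre"])),round(o["confidence"],2)) for o in viewer.place_of("top",n)])
P=pts("top",np.load("top0.npy"))
# face map: height grid, 10mm cells
H=np.zeros((40,56));
s=(P[:,0]>370)&(P[:,0]<700)&(P[:,1]>-260)&(P[:,1]<290)
Q=P[s]; f=Q[abs(Q[:,2]-76)<4]
r=cv2.minAreaRect(f[:,:2].astype(np.float32)); print("face rect",r,"z",np.median(f[:,2]))
b=Q[(Q[:,2]>81)&(Q[:,2]<130)&(Q[:,1]<115)]
g=np.zeros((330,380),np.uint8); g[(b[:,0]-370).astype(int),np.clip((b[:,1]+260).astype(int),0,379)]=255
g=cv2.morphologyEx(g,cv2.MORPH_CLOSE,np.ones((5,5)))
n,l,st,ce=cv2.connectedComponentsWithStats(g)
for i in range(1,n):
    if st[i,4]>60: 
        y0,x0,ww,hh=st[i,:4]; print("blob x",x0+370,x0+370+hh,"y",y0-260,y0-260+ww,"c",ce[i][1]+370,ce[i][0]-260,st[i,4])
E
python3 b.py
```

```text
nut1_mid 0.46 5 [458.6  42.5  90.2] [475.4  59.   98.3] [466.8  54.2  93.5]
nut1_mid [(array([463.,  50.,  87.]), 0.48)]
nut2_mid [(array([ 604., -107.,   82.]), 0.45), (array([426., 478.,  -2.]), 0.22)]
nut3_mid 0.46 84 [432.1 -74.2  70.7] [466.2 -44.2 100. ] [448.1 -59.4  86.5]
nut3_mid []
nut4_mid [(array([430., 481.,   1.]), 0.63), (array([463.,  51.,  83.]), 0.49), (array([608.,  34.,  88.]), 0.38)]
duck1 0.73 359 [484.5  -7.2  66.3] [591.2  34.4 123.5] [535.5  12.9 103.1]
duck1 0.61 30 [455.7  36.   85.3] [479.4  62.2  98.3] [467.   49.2  92.3]
duck1 0.57 313 [587.8 366.2  -3.6] [686.2 417.4  46.8] [631.2 386.9  28. ]
duck1 [(array([537.,  18.,  78.]), 0.84), (array([641., 392.,  -1.]), 0.74)]
face rect ((538.5921020507812, 10.833740234375), (320.8148498535156, 520.5133666992188), 0.30821681022644043) z 76.6792403954662
blob x 424 543 y -250 -164 c 496.0889679715302 -207.61387900355874 2248
blob x 426 465 y -74 -44 c 445.8724035608309 -59.49851632047478 337
blob x 454 465 y -245 -231 c 459.28125 -239.9375 64
blob x 455 487 y 33 66 c 469.9909638554217 49.14156626506025 332
blob x 472 586 y -5 36 c 535.2229798840777 14.169792021820683 2933
blob x 587 620 y -126 -91 c 603.5136054421769 -106.4795918367347 294
blob x 589 607 y 16 33 c 596.2682926829268 24.45121951219511 82
blob x 588 621 y 29 53 c 606.1601941747573 42.097087378640765 206
```

The top picture shows the well on the left (px 285–340), with the flap standing open at px 260–285. The nuts are at about px (376,296), (442,297), (368,360) and (419,372). The duck is at (384,328) with its hook pointing towards the robot. Next I'll measure the hook and the nuts more closely and work out the first approach.

```bash
cat >> h.py <<'E'
def plan(x,y,z,cmd=None,rot=None):
    s=read_state(); p=np.array(cmd if cmd is not None else s["tool_pos"]); r=R.from_quat(s["tool_rot"] if rot is None else rot)
    G=R.from_matrix(np.array([[0,1,0],[1,0,0],[0,0,-1]]).astype(float))
    print("turn",np.round((r.inv()*G).as_rotvec(),3),"shift cm",np.round(r.inv().apply(np.array([x,y,z])-p)/10,2))
E
cat > c.py <<'E'
from h import *
np.set_printoptions(precision=1,suppress=True)
P=pts("top",np.load("top0.npy")); S=pts("side",np.load("side0.npy"))
for nm,Q in (("top",P),("side",S)):
    q=Q[(Q[:,0]>455)&(Q[:,0]<492)&(Q[:,1]>-20)&(Q[:,1]<32)&(Q[:,2]>80)]
    for a in range(465,490,4):
        t=q[(q[:,0]>=a)&(q[:,0]<a+4)]
        if len(t): print(nm,"hook x",a,"y",t[:,1].min(),t[:,1].max(),"z",t[:,2].min(),t[:,2].max())
    for n,(x,y) in dict(n1=(466,50),n3=(446,-59),n2=(604,-107),n4=(607,37)).items():
        t=Q[(np.hypot(Q[:,0]-x,Q[:,1]-y)<24)&(abs(Q[:,2]-92)<4)]
        print(nm,n,len(t),cv2.minEnclosingCircle(t[:,:2].astype(np.float32)) if len(t) else '')
    t=Q[(abs(Q[:,0]-535)<100)&(Q[:,1]>225)&(Q[:,1]<280)&(Q[:,2]>100)]
    if len(t): print("flap z/y fit",np.polyfit(t[:,2],t[:,1],1),"zmax",t[:,2].max())
plan(446,-100,240,[223.35,610.424,239.269])
E
python3 c.py
```

```text
top hook x 465 y -8.786952416287953 -8.786952416287953 z 81.1479407620875 81.1479407620875
top hook x 469 y -11.979473390108371 30.17697113803179 z 80.03250599419493 95.05760780908804
top hook x 473 y -11.924436467268032 30.20179904048036 z 80.47469390625156 99.5157907701946
top hook x 477 y -15.123887691931602 27.12035413106041 z 80.2544891205846 100.10436250909629
top hook x 481 y -18.267256438300187 13.968480970205944 z 80.88511853117643 102.7445144148453
top hook x 485 y -14.956324560503766 27.227263285734345 z 80.0303042968867 104.82695439936356
top hook x 489 y 10.832900405100537 27.291376219697284 z 82.21196109315792 105.41319078124206
top n1 36 ((469.1232604980469, 49.10612487792969), 16.24375343322754)
top n3 41 ((447.9523620605469, -58.25837326049805), 16.303714752197266)
top n2 37 ((606.1026611328125, -106.53364562988281), 15.813484191894531)
top n4 35 ((605.9568481445312, 33.72568893432617), 16.4466609954834)
flap z/y fit [  0.3 200.6] zmax 196.87738262838684
side hook x 465 y 31.36580749532152 31.36580749532152 z 80.60824605844834 80.60824605844834
side hook x 469 y 12.9
[... 235 characters left out ...]
980059 107.05620401277315
side hook x 481 y 15.104648896486765 16.49196566669923 z 99.60839917367241 104.37439485674713
side hook x 485 y 5.637268528067466 16.10481458040806 z 81.28396644711972 102.27755885513898
side hook x 489 y -0.1133651762207819 27.615713743078118 z 80.43159584319415 107.13975445075914
side n1 45 ((467.5339660644531, 47.69038391113281), 19.072345733642578)
side n3 47 ((444.8197021484375, -57.665199279785156), 17.74869155883789)
side n2 46 ((603.4051513671875, -105.07064819335938), 16.73191261291504)
side n4 30 ((602.9476318359375, 33.44017791748047), 16.050270080566406)
flap z/y fit [  0.2 207.5] zmax 191.58252593587304
turn [-0.   0.   1.2] shift cm [-45.3 -59.1  -0.1]
```

The hook is thin, at y≈16 and x≥469. The nuts are at about (467,48), (446,-58), (604,-106) and (605,34). Starting the approach now.

Request:
{"op": "play_rows", "data": {"motion": [[[0,0,0.1],[-2.8,-3.3,0],1],[[0,0,0.2],[-5.6,-6.6,0],1],[[0,0,0.3],[-8.5,-9.9,0],1],[[0,0,0.4],[-11.3,-13.2,0],1],[[0,0,0.5],[-14.1,-16.5,0],1]], "squeeze": 20}}

```text
t: 2.0
tool_pos: [299.7, 405.4, 239.5]
tool_rot: [0.415, 0.91, 0.0, 0.0]
contact_force: [1.1, 0.2, -0.8]
grip_width: 0.15
finger_force: 0.0
```

```bash
python3 -c "
from h import *
print(read_state()['tool_pos'],read_state()['grip_width']); plan(451,0,238)"
```

```text
[299.65599468 405.38419296 239.4602325 ] 0.14975222921899245
turn [ 0.    -0.     0.716] shift cm [-40.52 -15.19   0.13]
```

Request:
{"op": "play_rows", "data": {"motion": [[[0,0,0.1],[-4.4,-1.6,0],1],[[0,0,0.2],[-8.8,-3.3,0],1],[[0,0,0.3],[-13.2,-4.9,0],1],[[0,0,0.4],[-17.6,-6.6,0],1],[[0,0,0.5],[-22,-8.2,0],1]]}}

```text
t: 2.5
tool_pos: [382.9, 185.7, 239.6]
tool_rot: [0.627, 0.779, 0.001, -0.0]
contact_force: [0.6, 0.8, -0.1]
grip_width: 0.001
finger_force: 0.0
```

```bash
python3 -c "
from h import *
print(read_state()['tool_pos'],read_state()['grip_width']); plan(451,0,238)"
```

```text
[382.91574399 185.74249163 239.62938062] 0.0006968170513108451
turn [ 0.001 -0.001  0.216] shift cm [-19.6    2.67   0.15]
```

Request:
{"op": "play_rows", "data": {"motion": [[[0,0,0.1],[-4.5,0.6,0],1],[[0,0,0.21],[-9,1.2,0],1],[[0,0,0.21],[-13.5,1.9,0],1],[[0,0,0.21],[-18,2.5,3],1],[[0,0,0.21],[-19.4,2.6,6],1]]}}

```text
t: 3.0
tool_pos: [453.5, -0.2, 181.0]
tool_rot: [0.706, 0.709, 0.003, 0.002]
contact_force: [0.1, 0.4, -1.3]
grip_width: 0.003
finger_force: 0.0
```

```bash
python3 -c "
from h import *
print(read_state()['tool_pos'],read_state()['grip_width']); plan(451,0,90)"
```

```text
[ 4.53465256e+02 -2.14039630e-01  1.80980867e+02] 0.0027169978521338163
turn [ 0.007 -0.001  0.004] shift cm [ 0.01 -0.31  9.1 ]
```

Request:
{"op": "play_rows", "data": {"motion": [[[0,0,0],[0,-0.2,3],1],[[0,0,0],[0,-0.3,6],1],[[0,0,0],[0,-0.3,8],1],[[0,0,0],[0,-0.3,9],1],[[0,0,0],[0,-0.3,9],1]]}}

```text
t: 3.5
tool_pos: [446.3, 3.8, 88.4]
tool_rot: [0.704, 0.711, -0.001, -0.001]
contact_force: [0.6, -0.2, -0.1]
grip_width: 0.002
finger_force: 0.0
```

Request:
{"op": "play_rows", "data": {"motion": [[[0,0,0],[0.8,0.4,-0.1],1],[[0,0,0],[1.6,0.4,-0.1],1],[[0,0,0],[2.4,0.4,-0.1],1],[[0,0,0],[3.2,0.5,-0.1],1],[[0,0,0],[4.0,0.9,-0.1],1]]}}

```text
t: 4.0
tool_pos: [455.6, 44.7, 90.7]
tool_rot: [0.703, 0.711, -0.0, -0.0]
contact_force: [-0.7, -2.2, 3.6]
grip_width: -0.0
finger_force: 1.4
```

Request:
{"op": "play_rows", "data": {"motion": [[[0,0,0],[1,0.3,0],1],[[0,0,0],[2,0.5,0],1],[[0,0,0],[3,0.6,0],1],[[0,0,0],[4,0.7,0],1],[[0,0,0],[5,0.7,0],1]]}}

```text
t: 4.5
tool_pos: [462.2, 95.4, 90.0]
tool_rot: [0.703, 0.711, -0.0, -0.0]
contact_force: [-0.7, -0.5, -0.9]
grip_width: -0.002
finger_force: 0.0
```

```bash
cat > see.py <<'E'
import sys
from h import *
np.set_printoptions(precision=1,suppress=True)
im,d=viewer.camera("top"); P=pts("top",d)
Q=P[(P[:,0]>385)&(P[:,0]<685)&(P[:,1]>-160)&(P[:,1]<118)&(P[:,2]>82)&(P[:,2]<125)]
g=np.zeros((330,300),np.uint8); g[(Q[:,0]-370).astype(int),(Q[:,1]+170).astype(int)]=255
g=cv2.morphologyEx(g,cv2.MORPH_CLOSE,np.ones((5,5)))
n,l,st,ce=cv2.connectedComponentsWithStats(g)
for i in range(1,n):
    if st[i,4]>60: y0,x0,a,b=st[i,:4]; print("x",x0+370,x0+370+b,"y",y0-170,y0-170+a)
W=P[(P[:,0]>425)&(P[:,0]<645)&(P[:,1]>122)&(P[:,1]<225)&(P[:,2]>13)&(P[:,2]<70)]
print("well pts",len(W),W.mean(0) if len(W) else "")
s=read_state(); print(s["t"],s["tool_pos"])
if len(sys.argv)>1: cv2.imwrite(f"pics/{sys.argv[1]}.png",cv2.resize(im[130:290,140:350,::-1],(787,600)))
E
python3 see.py p1
```

```text
x 429 449 y -74 -57
x 435 465 y -71 -41
x 472 587 y -5 35
x 587 622 y -123 -91
x 588 622 y 16 50
well pts 40 [561.  192.4  14.4]
4.55 [462.3  97.5  90.1]
```

View pics/p1.png

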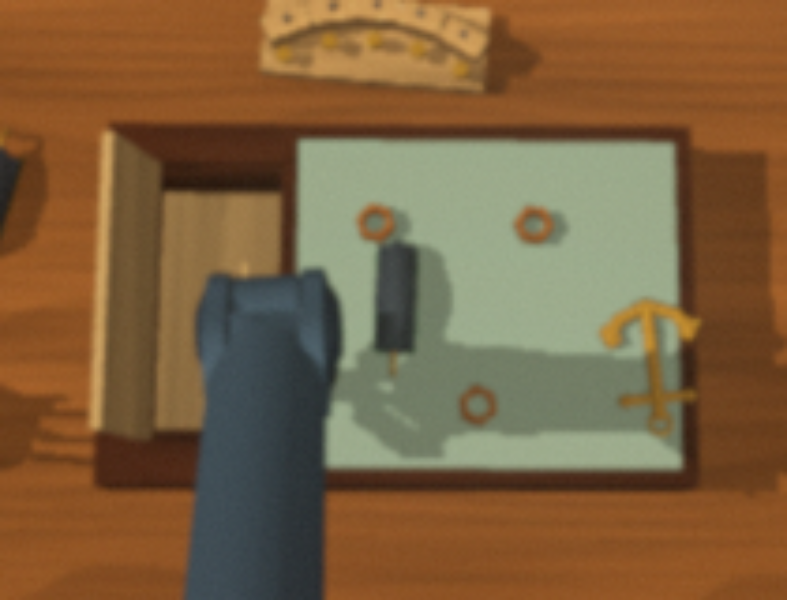

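The picture shows N1 gone from the board face, hidden under the arm at the lip. The other three nuts haven't moved. Pushing on.

Request:
{"op": "play_rows", "data": {"motion": [[[0,0,0],[1,0,0],1],[[0,0,0],[2,0,0],1],[[0,0,0],[3,0,0],1],[[0,0,0],[3.5,0,0],1],[[0,0,0],[3.5,0,0],1]]}}

```text
t: 5.05
tool_pos: [462.0, 130.2, 90.3]
tool_rot: [0.703, 0.711, 0.0, -0.0]
contact_force: [-0.2, -0.9, -0.3]
grip_width: -0.002
finger_force: 0.0
```

Request:
{"op": "play_rows", "data": {"motion": [[[0,0,0],[-0.5,0,-3],1],[[0,0,0],[-3,-0.4,-5],1],[[0,0,0],[-7.5,-0.8,-5],1],[[0,0,0],[-12,-1.2,-5],1],[[0,0,0],[-16.5,-1.6,-5],1]]}}

```text
t: 5.55
tool_pos: [447.3, -37.9, 140.7]
tool_rot: [0.704, 0.711, 0.001, 0.0]
contact_force: [0.7, -0.3, 0.3]
grip_width: 0.001
finger_force: 0.0
```

Request:
{"op": "play_rows", "data": {"motion": [[[0,0,0],[-4,0,0],1],[[0,0,0],[-6.5,0,0],1],[[0,0,0],[-6.5,0,2.5],1],[[0,0,0],[-6.5,0,4.2],1],[[0,0,0],[-6.5,0,5],1]]}}

```text
t: 6.05
tool_pos: [446.7, -101.8, 89.0]
tool_rot: [0.704, 0.71, -0.001, -0.001]
contact_force: [-0.4, -0.5, 0.1]
grip_width: 0.002
finger_force: 0.0
```

```bash
python3 see.py
```

```text
x 435 466 y -61 -44
x 472 586 y -4 35
x 475 505 y 72 105
x 588 620 y -122 -88
x 590 622 y 16 50
well pts 84 [533.1 167.5  17.1]
6.1 [ 446.4 -101.5   88.4]
```

N1 slipped sideways to about (490,88), so I'll redo it later. N3 next.

Request:
{"op": "play_rows", "data": {"motion": [[[0,0,0],[1,0.1,-0.1],1],[[0,0,0],[2,0.1,-0.1],1],[[0,0,0],[3,0.1,-0.1],1],[[0,0,0],[4,0.1,-0.1],1],[[0,0,0],[5,0.1,-0.1],1]]}}

```text
t: 6.6
tool_pos: [449.3, -49.8, 91.8]
tool_rot: [0.703, 0.711, 0.001, 0.0]
contact_force: [-0.0, -1.3, 1.1]
grip_width: 0.002
finger_force: 0.4
```

Request:
{"op": "play_rows", "data": {"motion": [[[0,0,0],[1,0,0],1],[[0,0,0],[2,0,0],1],[[0,0,0],[3,0,0],1],[[0,0,0],[4,0,0],1],[[0,0,0],[5,0,0],1]]}}

```text
t: 7.1
tool_pos: [448.2, -0.3, 91.2]
tool_rot: [0.704, 0.711, -0.0, -0.0]
contact_force: [-0.3, -1.3, 1.2]
grip_width: 0.001
finger_force: 0.4
```

```bash
python3 see.py; python3 -c "
from h import *
im,d=viewer.camera('side')
P=pts('side',d);Q=P[(P[:,2]>82)&(P[:,2]<110)&(P[:,0]>420)&(P[:,0]<480)&(P[:,1]>-80)&(P[:,1]<60)]
g=((Q[:,:2]-[400,-100])/10).astype(int)
h=np.zeros((8,16),int);np.add.at(h,(g[:,0],g[:,1]),1);print(h)
for o in viewer.place_of('side','nut1_mid'): print(w('side',o['centre']),o['confidence'])
"
```

```text
x 472 505 y 79 105
x 475 495 y 75 92
x 536 587 y -5 32
x 584 621 y -122 -91
x 591 623 y 13 50
well pts 93 [540.9 175.8  15.3]
7.15 [448.2   1.7  91.1]
[[ 0  0  0  0  0  0  0  0  0  0  0  0  0  0  0  0]
 [ 0  0  0  0  0  0  0  0  0  0  0  0  0  0  0  0]
 [ 0  0  0  0  0  0  0  0  0  0  0  0  3  0  0  0]
 [ 0  0  0  0  0  0  0  0  0 21 10  7 11  5  2  0]
 [ 0  0  0  0  0  0  0  0  0 20  0  1  0  8  3  0]
 [ 0  0  0  0  0  0  0  0  0 13  0  0  0  2  0  0]
 [ 0  0  0  0  0  0  0  0  0  0  0  0  0  0  0  0]
 [ 0  0  0  0  0  0  0  0  0  0  0  0  0  0  0  0]]
```

Request:
{"op": "play_rows", "data": {"motion": [[[0,0,0],[1,-0.1,0],1],[[0,0,0],[2,-0.3,0],1],[[0,0,0],[3,-0.3,0],1],[[0,0,0],[4,-0.3,0],1],[[0,0,0],[5,-0.3,0],1]]}}

```text
t: 7.75
tool_pos: [444.6, 50.0, 91.2]
tool_rot: [0.703, 0.711, -0.0, -0.0]
contact_force: [-0.9, 0.3, -0.8]
grip_width: -0.0
finger_force: 0.2
```

Request:
{"op": "play_rows", "data": {"motion": [[[0,0,0],[1,0,0],1],[[0,0,0],[2,0,0],1],[[0,0,0],[3,0,0],1],[[0,0,0],[4,0,0],1],[[0,0,0],[5,0,0],1]]}}

```text
t: 8.25
tool_pos: [444.4, 99.7, 91.3]
tool_rot: [0.704, 0.711, 0.0, 0.0]
contact_force: [0.3, 0.5, -0.2]
grip_width: 0.001
finger_force: 0.0
```

Request:
{"op": "play_rows", "data": {"motion": [[[0,0,0],[1,0,0],1],[[0,0,0],[2,0,0],1],[[0,0,0],[2.5,0,0],1],[[0,0,0],[2.5,0,0],1],[[0,0,0],[2.3,0,-3],1]]}}

```text
t: 8.75
tool_pos: [440.6, 120.8, 118.6]
tool_rot: [0.703, 0.711, -0.004, -0.001]
contact_force: [0.2, -0.6, 0.2]
grip_width: 0.0
finger_force: 0.0
```

```bash
python3 see.py; python3 -c "
from h import *
im,d=viewer.camera('side'); cv2.imwrite('pics/s1.png',im[130:260,120:360,::-1].repeat(3,0).repeat(3,1))"
```

```text
x 470 587 y -6 35
x 472 509 y 72 99
x 591 622 y -122 -91
x 590 622 y 19 50
well pts 49 [592.5 171.7  14.2]
8.8 [445.6 121.2 124.2]
```

View pics/s1.png

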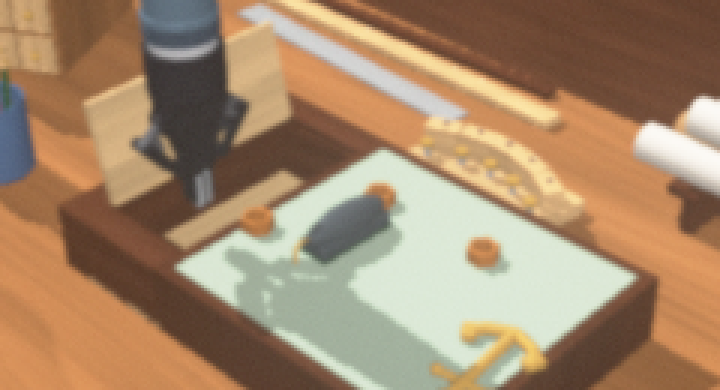

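N3 has dropped in. N1 is at the lip at about (490,88), px (258,220). Getting behind it, between the nut and the duck.

Request:
{"op": "play_rows", "data": {"motion": [[[0,0,0],[0,0,-2.5],1],[[0,0,0],[-2.5,1.7,-3],1],[[0,0,0],[-5,3.5,-3],1],[[0,0,0],[-6.6,4.5,-3],1],[[0,0,0],[-6.6,4.5,-3],1]]}}

```text
t: 9.35
tool_pos: [490.9, 52.7, 151.4]
tool_rot: [0.706, 0.708, -0.0, 0.001]
contact_force: [-0.9, -0.1, -0.4]
grip_width: -0.002
finger_force: 0.0
```

```bash
python3 see.py
```

```text
x 470 585 y -9 18
x 592 612 y -122 -94
x 603 620 y -119 -88
x 609 622 y 29 50
well pts 95 [522.5 175.6  16.5]
9.4 [489.7  54.6 151. ]
```

Request:
{"op": "play_rows", "data": {"motion": [[[0,0,0],[0.1,0,2],1],[[0,0,0],[0.1,0,4],1],[[0,0,0],[0.1,0,5.2],1],[[0,0,0],[0.1,0,6],1],[[0,0,0],[0.1,0,6],1]]}}

```text
t: 9.9
tool_pos: [488.4, 57.7, 90.2]
tool_rot: [0.703, 0.711, -0.001, -0.001]
contact_force: [0.4, 0.5, 0.2]
grip_width: 0.0
finger_force: 0.0
```

Request:
{"op": "play_rows", "data": {"motion": [[[0,0,0],[1,0,0],1],[[0,0,0],[2,0,0],1],[[0,0,0],[3,0,0],1],[[0,0,0],[4,0,0],1],[[0,0,0],[5,0,0],1]]}}

```text
t: 10.4
tool_pos: [489.4, 109.0, 91.6]
tool_rot: [0.703, 0.711, 0.0, -0.0]
contact_force: [-0.9, 0.1, -0.3]
grip_width: -0.001
finger_force: 0.0
```

Request:
{"op": "play_rows", "data": {"motion": [[[0,0,0],[1,0,0],1],[[0,0,0],[2,0,0],1],[[0,0,0],[2.5,0,0],1],[[0,0,0],[2.5,0,0],1],[[0,0,0],[2.3,0,-3],1]]}}

```text
t: 10.9
tool_pos: [485.3, 129.5, 118.3]
tool_rot: [0.703, 0.711, -0.004, -0.001]
contact_force: [0.2, -0.1, 0.8]
grip_width: 0.001
finger_force: 0.0
```

Request:
{"op": "play_rows", "data": {"motion": [[[0,0,0],[0,2,-3],1],[[0,0,0],[0,6,-3],1],[[0,0,0],[-4,9,-3],1],[[0,0,0],[-8,12.4,-3],1],[[0,0,0],[-12.8,12.4,-3],1]]}}

```text
t: 11.4
tool_pos: [618.6, 4.2, 151.6]
tool_rot: [0.702, 0.712, 0.001, 0.002]
contact_force: [0.6, -0.3, -0.5]
grip_width: -0.002
finger_force: 0.0
```

```bash
python3 see.py
```

```text
x 490 546 y -5 11
x 590 621 y -123 -91
well pts 115 [532.8 173.6  16.9]
11.45 [615.5 -11.9 152.3]
```

Request:
{"op": "play_rows", "data": {"motion": [[[0,0,0],[0,-0.2,2],1],[[0,0,0],[0,-0.4,4],1],[[0,0,0],[0,-0.4,5.4],1],[[0,0,0],[0,-0.4,6.1],1],[[0,0,0],[0,-0.4,6.1],1]]}}

```text
t: 11.95
tool_pos: [609.3, 3.6, 89.1]
tool_rot: [0.704, 0.711, -0.001, -0.001]
contact_force: [0.3, -0.1, -0.4]
grip_width: -0.003
finger_force: 0.0
```

```bash
python3 see.py; python3 -c "
from h import *
im,d=viewer.camera('side');P=pts('side',d)
Q=P[(P[:,2]>86)&(P[:,2]<100)&(P[:,0]>580)&(P[:,0]<630)&(P[:,1]>-30)&(P[:,1]<60)]
print(Q[Q[:,1]>10].min(0),Q.max(0))"
```

```text
x 487 552 y -5 18
x 591 609 y -118 -91
x 602 621 y -122 -95
well pts 102 [538.2 172.3  16.9]
12.0 [610.1   3.6  90.1]
[590.90897631  18.8873993   86.44247706] [616.72378004  48.449061    99.5030426 ]
```

Request:
{"op": "play_rows", "data": {"motion": [[[0,0,0],[0.9,0,0],1],[[0,0,0],[1.8,0,0],1],[[0,0,0],[2.7,0,0],1],[[0,0,0],[3.6,0,0],1],[[0,0,0],[4.5,0,0],1]]}}

```text
t: 12.55
tool_pos: [609.9, 49.8, 90.5]
tool_rot: [0.703, 0.711, 0.0, 0.0]
contact_force: [-0.3, -0.3, 0.1]
grip_width: 0.002
finger_force: 0.3
```

Request:
{"op": "play_rows", "data": {"motion": [[[0,0,0],[0.9,0,0],1],[[0,0,0],[1.8,-0.1,0],1],[[0,0,0],[2.7,-0.2,0],1],[[0,0,0],[3.6,-0.3,0],1],[[0,0,0],[4.5,-0.3,0],1]]}}

```text
t: 13.05
tool_pos: [606.0, 94.2, 90.2]
tool_rot: [0.704, 0.711, -0.0, -0.0]
contact_force: [-0.2, -1.0, 0.5]
grip_width: -0.001
finger_force: 0.3
```

Request:
{"op": "play_rows", "data": {"motion": [[[0,0,0],[1,0,0],1],[[0,0,0],[2,0,0],1],[[0,0,0],[3.0,0,0],1],[[0,0,0],[3.6,0,0],1],[[0,0,0],[3.6,0,0],1]]}}

```text
t: 13.55
tool_pos: [605.8, 131.6, 90.1]
tool_rot: [0.703, 0.712, 0.0, -0.0]
contact_force: [-0.9, -0.3, 0.2]
grip_width: -0.002
finger_force: 0.0
```

Request:
{"op": "play_rows", "data": {"motion": [[[0,0,0],[-0.4,0,-3],1],[[0,0,0],[-3,0,-6],1],[[0,0,0],[-8,0,-6],1],[[0,0,0],[-13,0,-6],1],[[0,0,0],[-18,0,-6],1]]}}

```text
t: 14.05
tool_pos: [607.8, -52.7, 151.0]
tool_rot: [0.704, 0.711, 0.0, 0.001]
contact_force: [0.7, -0.6, 0.7]
grip_width: 0.004
finger_force: 0.0
```

```bash
python3 see.py p2
```

```text
x 591 610 y -119 -91
x 612 625 y -119 -95
well pts 241 [518.3 158.3  20.1]
14.1 [606.1 -67.  151.9]
```

View pics/p2.png

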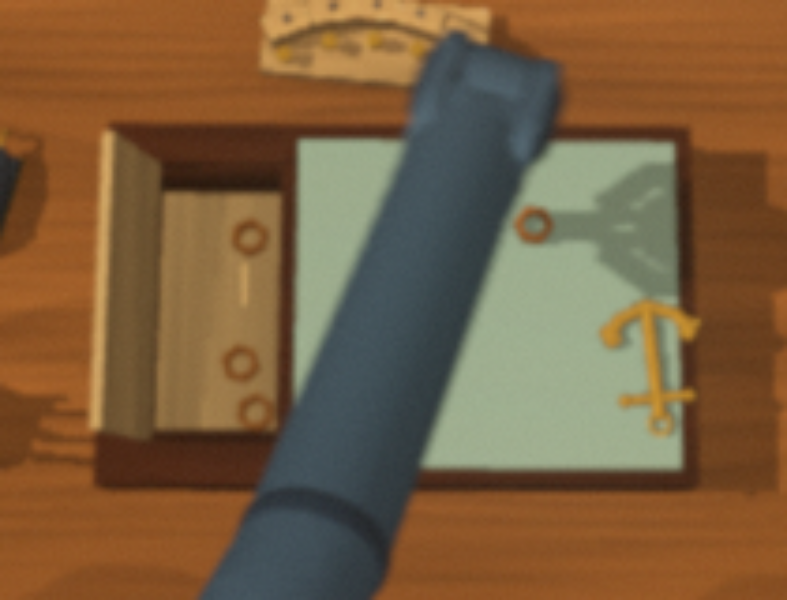

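Three nuts lie in the well, at px (250,237), (240,362) and (256,411). The last one is at px (534,224).

Request:
{"op": "play_rows", "data": {"motion": [[[0,0,0],[-4,0,0],1],[[0,0,0],[-8,0,0],1],[[0,0,0],[-9.8,0,0],1],[[0,0,0],[-9.8,0,3],1],[[0,0,0],[-9.8,0,5],1]]}}

```text
t: 14.6
tool_pos: [608.1, -150.8, 99.7]
tool_rot: [0.705, 0.709, -0.0, 0.0]
contact_force: [-0.6, 0.5, 0.2]
grip_width: -0.0
finger_force: 0.0
```

Request:
{"op": "play_rows", "data": {"motion": [[[0,0,0],[0,0,0.9],1],[[0,0,0],[0.8,0,0.9],1],[[0,0,0],[1.6,0,0.9],1],[[0,0,0],[2.4,0,0.9],1],[[0,0,0],[3.2,0.1,0.9],1]]}}

```text
t: 15.1
tool_pos: [610.3, -115.3, 92.4]
tool_rot: [0.703, 0.711, 0.001, 0.001]
contact_force: [-0.1, -0.0, 0.4]
grip_width: 0.004
finger_force: 0.2
```

```bash
python3 see.py;  python3 -c "
from h import *
im,d=viewer.camera('side');P=pts('side',d)
Q=P[(P[:,2]>86)&(P[:,2]<96)&(P[:,0]>570)&(P[:,0]<640)&(P[:,1]>-135)&(P[:,1]<-60)]
print(Q.min(0),Q.max(0))"
```

```text
x 500 586 y -4 35
well pts 236 [522.2 156.5  20.7]
15.15 [ 610.7 -113.1   92.1]
[ 589.66909961 -126.33396429   86.1401773 ] [624.16340094 -68.11655829  95.9855489 ]
```

Request:
{"op": "play_rows", "data": {"motion": [[[0,0,0],[0.9,0.2,0],1],[[0,0,0],[1.8,0.3,0],1],[[0,0,0],[2.7,0.5,0],1],[[0,0,0],[3.6,0.6,0],1],[[0,0,0],[4.5,0.8,0],1]]}}

```text
t: 15.7
tool_pos: [617.1, -70.7, 91.3]
tool_rot: [0.704, 0.711, -0.0, 0.0]
contact_force: [1.0, -1.5, 1.2]
grip_width: -0.003
finger_force: 0.5
```

```bash
python3 see.py;  python3 -c "
from h import *
im,d=viewer.camera('side');P=pts('side',d)
Q=P[(P[:,2]>86)&(P[:,2]<96)&(P[:,0]>570)&(P[:,0]<650)&(P[:,1]>-60)&(P[:,1]<-5)]
print(Q.min(0),Q.max(0))
im,d=viewer.camera('side'); cv2.imwrite('pics/s2.png',im[130:260,120:360,::-1].repeat(3,0).repeat(3,1))"
```

```text
well pts 235 [518.8 156.9  20.6]
15.75 [617.7 -67.9  91.1]
[591.39331187 -53.68477629  86.55126556] [623.01764791 -24.37419701  94.72804224]
```

View pics/s2.png

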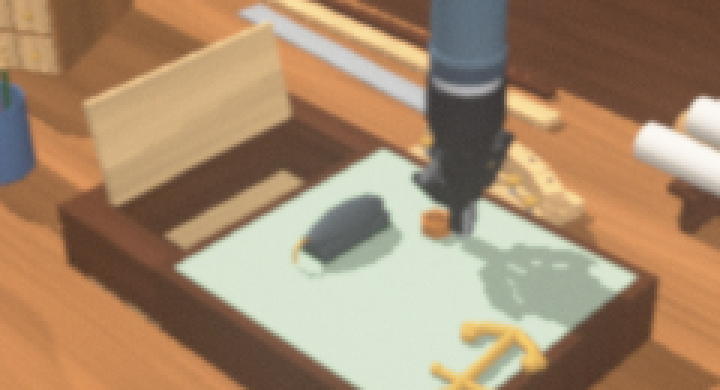

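The nut, at px (436,222), is slipping towards the duck side of the finger. I'll nudge it in +x from its other side first.

Request:
{"op": "play_rows", "data": {"motion": [[[0,0,0],[-0.5,0,-3],1],[[0,0,0],[-0.5,-1,-6],1],[[0,0,0],[1.5,-5.3,-6],1],[[0,0,0],[2.7,-5.3,-5],1],[[0,0,0],[2.7,-5.3,-2],1]]}}

```text
t: 16.35
tool_pos: [564.9, -42.5, 113.1]
tool_rot: [0.703, 0.711, 0.003, 0.001]
contact_force: [0.9, -0.1, 0.3]
grip_width: -0.001
finger_force: 0.0
```

Request:
{"op": "play_rows", "data": {"motion": [[[0,0,0],[0,0,1.9],1],[[0,0,0],[0,0.5,1.9],1],[[0,0,0],[0,1.1,1.9],1],[[0,0,0],[0,1.7,1.9],1],[[0,0,0],[0,2.2,1.9],1]]}}

```text
t: 16.85
tool_pos: [587.7, -45.1, 93.7]
tool_rot: [0.704, 0.711, 0.001, 0.001]
contact_force: [-1.5, -0.5, 1.5]
grip_width: -0.001
finger_force: 1.5
```

```bash
cat > s.py <<'E'
from h import *
s=read_state(); print(s['tool_pos'],s['contact_force'])
im,d=viewer.camera('side');P=pts('side',d)
Q=P[(P[:,2]>86)&(P[:,2]<94)&(P[:,0]>570)&(P[:,0]<650)&(P[:,1]>-70)&(P[:,1]<-6)]
print(Q.min(0),Q.max(0))
h=np.zeros((8,8),int);g=((Q[:,:2]-[570,-70])/10).astype(int);np.add.at(h,(g[:,0],np.clip(g[:,1],0,7)),1);print(h)
E
python3 s.py; python3 see.py
```

```text
[587.67347516 -45.06410282  93.65267228] [-1.50262932 -0.5005969   1.53912581]
[577.01389043 -55.50988392  86.43518464] [621.54878407 -34.39498855  93.93311371]
[[0 0 2 0 0 0 0 0]
 [0 3 1 0 0 0 0 0]
 [0 1 2 0 0 0 0 0]
 [0 8 1 0 0 0 0 0]
 [0 1 5 3 0 0 0 0]
 [0 0 1 0 0 0 0 0]
 [0 0 0 0 0 0 0 0]
 [0 0 0 0 0 0 0 0]]
well pts 225 [522.  157.7  20.3]
16.95 [588.  -45.   93.6]
```

Request:
{"op": "play_rows", "data": {"motion": [[[0,0,0],[0,-0.5,0],1],[[0,0,0],[0,-0.5,-3.5],1],[[0,0,0],[-3.5,0,-4.5],1],[[0,0,0],[-3.9,3.2,-4],1],[[0,0,0],[-3.9,3.2,-2],1]]}}

```text
t: 17.45
tool_pos: [623.7, -85.7, 116.1]
tool_rot: [0.704, 0.71, 0.003, 0.005]
contact_force: [0.6, 0.8, -0.2]
grip_width: -0.001
finger_force: 0.0
```

Request:
{"op": "play_rows", "data": {"motion": [[[0,0,0],[0,0,1.5],1],[[0,0,0],[0,0,2.2],1],[[0,0,0],[0,0,2.2],1],[[0,0,0],[0,0,2.2],1],[[0,0,0],[0,0,2.2],1]]}}

```text
t: 17.95
tool_pos: [618.4, -83.4, 91.0]
tool_rot: [0.704, 0.711, 0.0, 0.0]
contact_force: [0.2, 0.2, -0.3]
grip_width: -0.0
finger_force: 0.0
```

```bash
python3 s.py; python3 see.py
```

```text
[618.42657256 -83.44983342  91.04832243] [ 0.18338878  0.20153664 -0.30507421]
[591.44830142 -54.17174799  86.20813522] [623.55203856 -24.60508086  93.88337294]
[[0 0 0 0 0 0 0 0]
 [0 0 0 0 0 0 0 0]
 [0 3 9 6 1 0 0 0]
 [0 7 0 1 3 0 0 0]
 [0 2 2 5 4 0 0 0]
 [0 0 1 3 0 0 0 0]
 [0 0 0 0 0 0 0 0]
 [0 0 0 0 0 0 0 0]]
x 565 585 y 22 33
well pts 228 [521.1 155.8  19.9]
18.05 [618.6 -83.4  91.1]
```

The nut didn't move, so the closed fingertips must be thin along the closing axis. I'll nudge further, then turn the tool 90° so the wide side pushes.

Request:
{"op": "play_rows", "data": {"motion": [[[0,0,0],[0,0,-3],1],[[0,0,0],[0,-3,-5],1],[[0,0,0],[3,-4.5,-5],1],[[0,0,0],[4.3,-4.7,-4],1],[[0,0,0],[4.3,-4.7,-1.5],1]]}}

```text
t: 18.55
tool_pos: [573.3, -36.8, 106.9]
tool_rot: [0.702, 0.713, 0.003, 0.001]
contact_force: [1.7, 0.0, -0.9]
grip_width: 0.005
finger_force: 0.0
```

Request:
{"op": "play_rows", "data": {"motion": [[[0,0,0],[0,0.2,1.5],1],[[0,0,0],[0,0.9,1.5],1],[[0,0,0],[0,1.6,1.5],1],[[0,0,0],[0,2.3,1.5],1],[[0,0,0],[0,2.9,1.5],1]]}}

```text
t: 19.05
tool_pos: [601.5, -41.1, 91.2]
tool_rot: [0.704, 0.71, 0.001, 0.001]
contact_force: [-0.5, 0.0, 0.1]
grip_width: 0.0
finger_force: 0.2
```

```bash
python3 s.py
```

```text
[601.49003136 -41.14732072  91.1544399 ] [-5.16895958e-01  3.96192080e-04  1.20007395e-01]
[585.14363145 -59.4718304   86.48906963] [641.77207983 -30.41420939  93.98762055]
[[0 0 0 0 0 0 0 0]
 [0 0 2 1 0 0 0 0]
 [0 4 6 0 0 0 0 0]
 [0 2 0 0 0 0 0 0]
 [0 6 3 0 0 0 0 0]
 [0 8 0 1 0 0 0 0]
 [0 3 3 8 0 0 0 0]
 [0 0 2 1 0 0 0 0]]
```

Request:
{"op": "play_rows", "data": {"motion": [[[0,0,0],[0,-0.6,-1],1],[[0,0,0.14],[0,-0.6,-4.5],1],[[0,0,0.28],[-2,0,-5.5],1],[[0,0,0.42],[-5,1,-5.5],1],[[0,0,0.56],[-5,1.8,-5.5],1]]}}

```text
t: 19.6
tool_pos: [617.9, -96.9, 148.2]
tool_rot: [0.876, 0.483, 0.001, 0.002]
contact_force: [0.3, -1.1, -0.6]
grip_width: 0.003
finger_force: 0.0
```

Request:
{"op": "play_rows", "data": {"motion": [[[0,0,0.14],[0,0,0],1],[[0,0,0.28],[0,0,0],1],[[0,0,0.42],[0,0,0],1],[[0,0,0.56],[0,0,0],1],[[0,0,0.7],[0,0,0],1]]}}

```text
t: 20.1
tool_pos: [617.9, -90.4, 146.4]
tool_rot: [0.988, 0.157, 0.0, -0.0]
contact_force: [0.1, -0.4, -1.1]
grip_width: 0.003
finger_force: 0.0
```

Request:
{"op": "play_rows", "data": {"motion": [[[0,0,0.14],[0,0,0],1],[[0,0,0.28],[0,0,0],1],[[0,0,0.31],[0,0,0],1],[[0,0,0.31],[0,0,0],1],[[0,0,0.31],[0,0,0],1]]}}

```text
t: 20.6
tool_pos: [618.1, -90.4, 145.7]
tool_rot: [1.0, 0.006, 0.0, -0.0]
contact_force: [0.2, -0.6, -0.0]
grip_width: -0.003
finger_force: 0.0
```

```bash
python3 s.py; python3 see.py p3; python3 -c "
from h import *
s=read_state(); print(s['joints'].round(2)); print(R.from_quat(s['tool_rot']).as_matrix().round(2))
P=pts('side',viewer.camera('side')[1]); p=s['tool_pos']
for dz in (-6,-2,2,6,10,15,20,30):
  q=P[(np.hypot(P[:,0]-p[0],P[:,1]-p[1])<40)&(abs(P[:,2]-p[2]-dz)<2)]
  if len(q): print(dz,(q.min(0)-p).round(1),(q.max(0)-p).round(1))"
```

```text
[618.0800984  -90.36995652 145.66828666] [ 0.24358684 -0.58004991 -0.0071548 ]
[611.63492469 -58.93733897  86.58754317] [643.48472383 -26.40788675  93.86529973]
[[0 0 0 0 0 0 0 0]
 [0 0 0 0 0 0 0 0]
 [0 0 0 0 0 0 0 0]
 [0 0 0 0 0 0 0 0]
 [0 4 4 6 0 0 0 0]
 [0 8 1 4 1 0 0 0]
 [0 2 5 7 1 0 0 0]
 [0 1 2 2 0 0 0 0]]
well pts 136 [564.7 164.9  18.5]
20.7 [618.1 -90.4 145.5]
[-0.69  0.68  1.06  1.78 -0.67  1.09 -0.96]
[[ 1.    0.01  0.  ]
 [ 0.01 -1.    0.  ]
 [ 0.   -0.   -1.  ]]
-6 [-11.5  -6.8  -6.4] [-0.5  2.7 -5.2]
-2 [-13.1 -10.5  -3.3] [ 4.1 12.7 -0.3]
2 [-14.1 -11.9   0.1] [ 4.4 13.1  3.9]
6 [-15.2 -13.5   5.3] [ 6.3 12.9  7.8]
10 [-14.7 -12.8   8.6] [ 7.5 12.  11.9]
15 [-14.9 -14.2  13.1] [ 7.2 13.1 16.9]
20 [-14.8 -13.5  18.2] [ 4.7 14.1 22. ]
30 [-14.9 -13.6  28.2] [-4.   1.8 30.8]
```

View pics/p3.png

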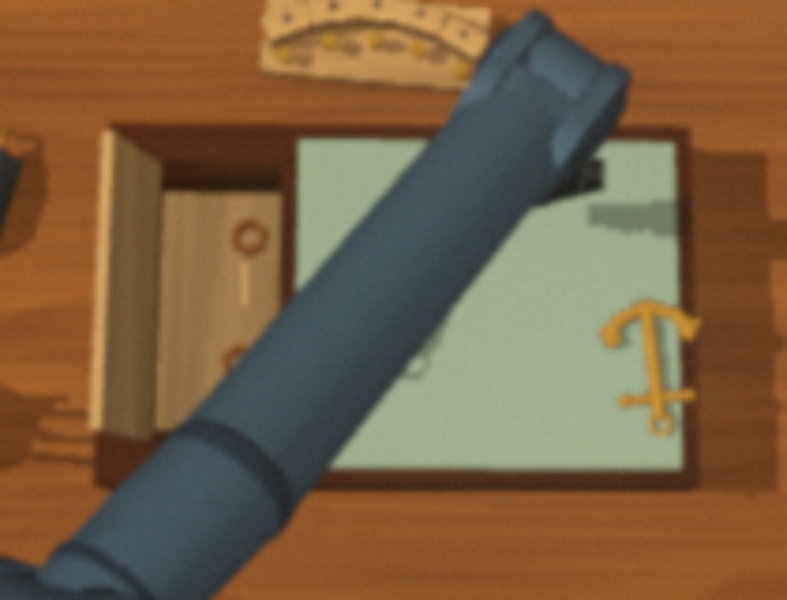

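The nut is now at about (628,-42). Dropping behind it with the wide side facing it.

Request:
{"op": "play_rows", "data": {"motion": [[[0,0,0],[1.2,0,2],1],[[0,0,0],[1.2,0,4],1],[[0,0,0],[1.2,0,5.8],1],[[0,0,0],[1.2,-0.4,5.8],1],[[0,0,0],[1.2,-1,5.8],1]]}}

```text
t: 21.25
tool_pos: [628.8, -80.7, 86.3]
tool_rot: [1.0, 0.005, -0.001, 0.0]
contact_force: [0.5, -1.1, -0.1]
grip_width: 0.004
finger_force: 0.0
```

Request:
{"op": "play_rows", "data": {"motion": [[[0,0,0],[0,-0.8,0],1],[[0,0,0],[0,-1.6,0],1],[[0,0,0],[0,-2.4,0],1],[[0,0,0],[-0.1,-3.2,0],1],[[0,0,0],[-0.1,-4,0],1]]}}

```text
t: 21.75
tool_pos: [628.5, -39.3, 87.3]
tool_rot: [1.0, 0.006, -0.0, -0.0]
contact_force: [0.5, 0.4, -0.7]
grip_width: 0.002
finger_force: 0.2
```

```bash
cat > s.py <<'E'
from h import *
s=read_state(); p=s['tool_pos'];print(p,s['contact_force'],s['t'])
im,d=viewer.camera('side');P=pts('side',d)
Q=P[(P[:,2]>85)&(P[:,2]<94)&(P[:,0]>592)&(P[:,0]<670)&(P[:,1]>p[1]-40)&(P[:,1]<p[1]+60)]
h=np.zeros((8,11),int);g=((Q[:,:2]-[590,p[1]-40])/10).astype(int);np.add.at(h,(g[:,0],g[:,1]),1);print(h)
q=Q[Q[:,1]>p[1]+16];print("nut",q.min(0),q.max(0))
E
python3 s.py
```

```text
[628.47080839 -39.33253756  87.34001029] [ 0.46431922  0.39043322 -0.67105551] 21.75
[[0 0 0 0 0 0 0 0 0 0 0]
 [0 0 0 0 0 0 0 0 0 0 0]
 [0 0 1 6 5 4 9 8 2 0 0]
 [0 0 2 2 0 3 1 1 5 0 0]
 [0 0 1 2 0 0 0 4 5 0 0]
 [0 0 0 0 0 0 0 1 0 0 0]
 [0 0 0 0 0 0 0 0 0 0 0]
 [0 0 0 0 0 0 0 0 0 0 0]]
nut [610.04672785 -21.97866677  85.49353669] [640.8953252    7.95124914  93.75540624]
```

Request:
{"op": "play_rows", "data": {"motion": [[[0,0,0],[0,-1,0],1],[[0,0,0],[0,-2,0],1],[[0,0,0],[0,-3,0],1],[[0,0,0],[-0.1,-4,0],1],[[0,0,0],[-0.1,-5,0],1]]}}

```text
t: 22.3
tool_pos: [626.9, 10.7, 87.2]
tool_rot: [1.0, 0.006, -0.0, -0.0]
contact_force: [-0.7, -0.7, 0.3]
grip_width: -0.006
finger_force: 0.2
```

```bash
python3 s.py
```

```text
[626.89066677  10.73968715  87.16802576] [-0.68985667 -0.71233978  0.32779099] 22.3
[[0 0 0 0 0 0 0 0 0 0 0]
 [0 0 0 0 0 0 1 1 0 0 0]
 [0 0 0 6 5 2 8 6 2 0 0]
 [0 0 3 2 0 2 1 3 6 0 0]
 [0 0 1 0 0 0 0 5 4 0 0]
 [0 0 0 0 0 0 0 0 0 0 0]
 [0 0 0 0 0 0 0 0 0 0 0]
 [0 0 0 0 0 0 0 0 0 0 0]]
nut [608.42166333  29.07705876  85.07897627] [638.75917437  58.36486207  93.17590019]
```

Request:
{"op": "play_rows", "data": {"motion": [[[0,0,0],[0,-1,0],1],[[0,0,0],[0,-2,0],1],[[0,0,0],[-0.1,-3,0],1],[[0,0,0],[-0.1,-4,0],1],[[0,0,0],[-0.2,-5,0],1]]}}

```text
t: 22.85
tool_pos: [624.5, 60.7, 87.2]
tool_rot: [1.0, 0.006, -0.0, -0.0]
contact_force: [-0.0, -0.7, 0.9]
grip_width: -0.003
finger_force: 0.2
```

Request:
{"op": "play_rows", "data": {"motion": [[[0,0,0],[0,-1,0],1],[[0,0,0],[0,-2,0],1],[[0,0,0],[0,-3,0],1],[[0,0,0],[0,-4,0],1],[[0,0,0],[0,-5,0],1]]}}

```text
t: 23.35
tool_pos: [624.1, 110.8, 87.3]
tool_rot: [1.0, 0.006, 0.0, -0.0]
contact_force: [-0.3, -0.6, 0.2]
grip_width: -0.002
finger_force: 0.0
```

Request:
{"op": "play_rows", "data": {"motion": [[[0,0,0],[0,-1,0],1],[[0,0,0],[0,-1.5,0],1],[[0,0,0],[0,-1.5,0],1],[[0,0,0],[0,0,-4],1],[[0,0,0],[0,4,-7],1]]}}

```text
t: 23.85
tool_pos: [624.8, 74.7, 157.3]
tool_rot: [1.0, 0.01, -0.001, -0.001]
contact_force: [1.6, 0.2, 0.3]
grip_width: 0.002
finger_force: 0.0
```

Request:
{"op": "play_rows", "data": {"motion": [[[0,0,0],[-2,4,-4],1],[[0,0,0],[-4,8,-6],1],[[0,0,0],[-4,12,-6],1],[[0,0,0],[-4,12,-6],1],[[0,0,0],[-4,12,-6],1]]}}

```text
t: 24.35
tool_pos: [585.0, -53.7, 217.9]
tool_rot: [1.0, 0.002, 0.001, -0.0]
contact_force: [0.5, 0.8, -0.9]
grip_width: -0.003
finger_force: 0.0
```

```bash
python3 see.py p4; python3 -c "
from h import *
print([(np.round(w('top',o['centre'])),round(o['confidence'],2)) for o in viewer.place_of('top','flap_edge')]); s=read_state(); print(s['joints'].round(2),s['tool_pos'])"
```

```text
well pts 207 [568.2 157.3  22.6]
24.4 [585.5 -51.3 217.2]
[(array([532., 257., 188.]), 0.61)]
[-0.88  0.54  1.19  1.81 -0.55  1.17 -1.08] [585.70871199 -49.89362633 216.79798733]
```

View pics/p4.png

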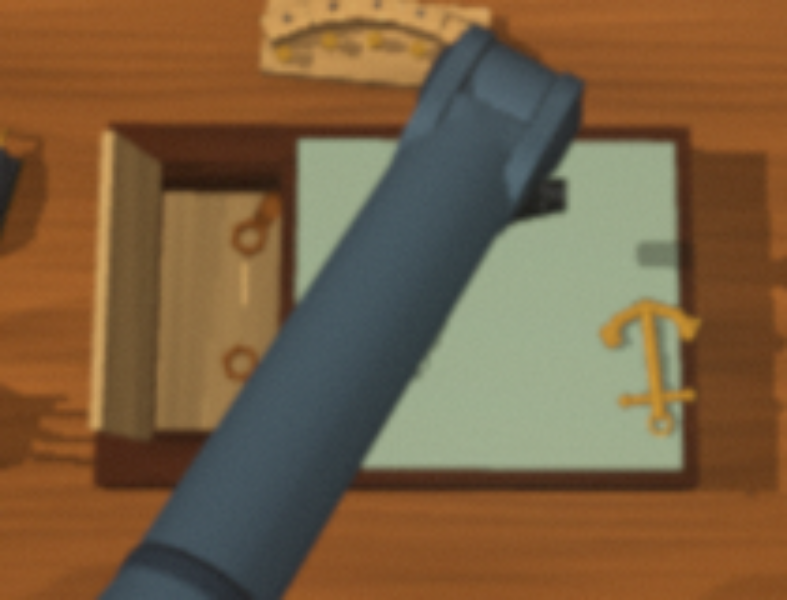

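All four nuts are in the well; the last leans on another at px (265,210). Now over the top of the flap to its outer side.

Request:
{"op": "play_rows", "data": {"motion": [[[0,0,0],[-1,-3.5,-2.5],1],[[0,0,0],[-2,-8,-3],1],[[0,0,0],[-3,-12.5,-3],1],[[0,0,0],[-4,-17,-3],1],[[0,0,0],[-5,-21.5,-3],1]]}}

```text
t: 24.95
tool_pos: [532.2, 167.8, 246.8]
tool_rot: [1.0, 0.007, -0.0, 0.0]
contact_force: [1.2, 0.6, 0.4]
grip_width: -0.001
finger_force: 0.0
```

Request:
{"op": "play_rows", "data": {"motion": [[[0,0,0],[0,-4,0],1],[[0,0,0],[0,-8,0],1],[[0,0,0],[0,-12,0],1],[[0,0,0],[0,-14,0],1],[[0,0,0],[0,-14,0],1]]}}

```text
t: 25.45
tool_pos: [530.3, 309.6, 245.9]
tool_rot: [1.0, 0.01, -0.001, 0.001]
contact_force: [-0.7, 0.1, -0.4]
grip_width: -0.002
finger_force: 0.0
```

```bash
cat > f.py <<'E'
from h import *
np.set_printoptions(precision=3,suppress=True)
s=read_state(); print(s['t'],s['tool_pos'],s['contact_force'])
for c in ("side","top"):
    P=pts(c,viewer.camera(c)[1])
    q=P[(P[:,0]>430)&(P[:,0]<640)&(abs(P[:,0]-535)>40)&(P[:,1]>100)&(P[:,1]<280)&(P[:,2]>82)&(P[:,2]<200)]
    try: print(c,[(np.round(w(c,o['centre'])),round(o['confidence'],2)) for o in viewer.place_of(c,'flap_edge')],len(q),q.max(0),q.min(0))
    except Exception as e: print(e)
E
python3 f.py; python3 -c "
from h import *
P=pts('side',np.zeros((1,1)) if 0 else viewer.camera('top')[1])
for x,y in ((445,150),(485,155),(605,150),(624,150)):
  q=P[(np.hypot(P[:,0]-x,P[:,1]-y)<25)]; print(x,y,len(q),q[:,2].max() if len(q) else '')"
```

```text
25.45 [530.271 309.594 245.937] [-0.653  0.122 -0.375]
side [(array([536., 259., 183.]), 0.93)] 1157 [639.966 262.786 191.03 ] [430.038 220.648  82.076]
top [(array([533., 253., 189.]), 0.76)] 658 [639.959 256.032 195.854] [430.244 100.473  82.076]
445 150 255 -147.12496420392472
485 155 420 -127.77485211955263
605 150 235 -32.07076711922582
624 150 235 -19.29855585822031
```

Request:
{"op": "play_rows", "data": {"motion": [[[0,0,0],[0,0,3],1],[[0,0,0],[0,0,6],1],[[0,0,0],[0,0,7],1],[[0,0,0],[0,1,7],1],[[0,0,0],[0,2,7],1]]}}

```text
t: 26.2
tool_pos: [533.0, 282.1, 178.4]
tool_rot: [1.0, 0.005, 0.001, 0.0]
contact_force: [0.5, 0.2, 0.6]
grip_width: 0.002
finger_force: 0.0
```

Request:
{"op": "play_rows", "data": {"motion": [[[0,0,0],[0,0.9,0],1],[[0,0,0],[0,1.8,0],1],[[0,0,0],[0,2.7,0],1],[[0,0,0],[0,3.6,0],1],[[0,0,0],[0,4.3,0],1]]}}

```text
t: 26.7
tool_pos: [533.1, 240.1, 177.8]
tool_rot: [1.0, 0.005, 0.001, -0.0]
contact_force: [1.6, 1.6, 1.0]
grip_width: -0.001
finger_force: 0.8
```

```bash
python3 f.py
```

```text
26.7 [533.072 240.088 177.795] [1.552 1.641 1.029]
side [(array([534., 228., 185.]), 0.82)] 1011 [639.638 230.534 192.08 ] [430.01  212.741  82.121]
top [(array([627., 132.,  23.]), 0.37), (array([446., 139.,  15.]), 0.18)] 285 [639.732 269.19  198.17 ] [430.448 101.253  82.075]
```

Request:
{"op": "play_rows", "data": {"motion": [[[0,0,0],[0,1.1,0.3],1],[[0,0,0],[0,2.4,0.65],1],[[0,0,0],[0,3.4,1.05],1],[[0,0,0],[0,4.4,1.6],1],[[0,0,0],[0,5.5,2.35],1]]}}

```text
t: 27.4
tool_pos: [533.3, 184.3, 153.5]
tool_rot: [1.0, 0.005, 0.0, 0.0]
contact_force: [-0.1, 1.2, 0.3]
grip_width: -0.001
finger_force: 0.8
```

Request:
{"op": "play_rows", "data": {"motion": [[[0,0,0],[0,0.8,0.8],1],[[0,0,0],[0,1.6,1.8],1],[[0,0,0],[0,2.2,2.75],1],[[0,0,0],[0,2.7,3.75],1],[[0,0,0],[0,3.0,4.7],1]]}}

```text
t: 27.9
tool_pos: [533.5, 154.8, 105.8]
tool_rot: [1.0, 0.005, -0.0, 0.0]
contact_force: [1.1, -0.2, 0.8]
grip_width: -0.005
finger_force: 0.6
```

```bash
python3 f.py
```

```text
27.9 [533.457 154.825 105.79 ] [ 1.066 -0.197  0.833]
side [(array([538., 124.,  99.]), 0.71)] 511 [638.78  227.8   106.499] [430.037 116.754  82.037]
top [(array([533., 120., 101.]), 0.9), (array([537.,  34.,  -1.]), 0.65)] 603 [639.258 206.354 112.381] [430.362 100.635  82.007]
```

Request:
{"op": "play_rows", "data": {"motion": [[[0,0,0],[0,0.2,0.7],1],[[0,0,0],[0,0.25,1.3],1],[[0,0,0],[0,0.3,1.8],1],[[0,0,0],[0,0.3,2.1],1],[[0,0,0],[0,0.3,2.3],1]]}}

```text
t: 28.6
tool_pos: [533.5, 152.8, 84.0]
tool_rot: [1.0, 0.006, -0.0, -0.0]
contact_force: [-3.7, 1.1, 14.8]
grip_width: -0.001
finger_force: 7.7
```

```bash
python3 f.py
```

```text
28.6 [533.545 152.834  84.038] [-3.652  1.062 14.752]
side [(array([538., 125.,  73.]), 0.9), (array([429., 483.,  -0.]), 0.29)] 3 [467.025 247.794  82.664] [434.54  229.56   82.456]
top [(array([533., 116.,  74.]), 0.82)] 58 [632.267 269.978  85.919] [432.577 101.035  82.152]
```

Request:
{"op": "play_rows", "data": {"motion": [[[0,0,0],[0,0,0.1],1],[[0,0,0],[0,0,0.2],1],[[0,0,0],[0,0,0.2],1],[[0,0,0],[0,0,0.2],1],[[0,0,0],[0,0,0.2],1]]}}

```text
t: 29.3
tool_pos: [533.6, 152.8, 84.0]
tool_rot: [1.0, 0.005, -0.001, -0.001]
contact_force: [-6.8, 0.2, 17.2]
grip_width: -0.001
finger_force: 8.8
```

Request:
{"op": "play_rows", "data": {"motion": [[[0,0,0],[0,0,-1],1],[[0,0,0],[0,0,-3],1],[[0,0,0],[0,0,-6],1],[[0,0,0],[0,2,-10],1],[[0,0,0],[0,6,-13],1]]}}

```text
t: 29.8
tool_pos: [534.9, 96.0, 213.1]
tool_rot: [1.0, 0.009, 0.001, -0.0]
contact_force: [0.9, 0.1, 0.2]
grip_width: 0.002
finger_force: 0.0
```

Request:
{"op": "play_rows", "data": {"motion": [[[0,0,0],[0,4.5,0],1],[[0,0,0],[0,9,0],1],[[0,0,0],[0,13.5,0],1],[[0,0,0],[0,18,0],1],[[0,0,0],[0,18,0],1]]}}

```text
t: 30.3
tool_pos: [533.8, -97.2, 212.7]
tool_rot: [1.0, -0.002, 0.001, 0.002]
contact_force: [-0.5, -0.4, -0.4]
grip_width: -0.002
finger_force: 0.0
```

```bash
python3 f.py; python3 -c "
from h import *
s=viewer.camera('side'); cv2.imwrite('pics/s3.png',s[0][130:260,120:360,::-1].repeat(3,0).repeat(3,1))
for c,d in (('side',s[1]),('top',viewer.camera('top')[1])):
  P=pts(c,d)
  for x in (450,480,510,540,570,600,630):
    r=P[(abs(P[:,0]-x)<15)]
    f=lambda a,b:np.round(np.median(r[(r[:,1]>a)&(r[:,1]<b)&(r[:,2]>30)&(r[:,2]<100),2]),1)
    print(c,x,'board',f(90,112),'edge',f(124,140),'mid',f(160,190),'hinge',f(210,230))
"
```

```text
30.3 [533.785 -97.154 212.7  ] [-0.459 -0.39  -0.394]
side [(array([536., 122.,  71.]), 0.79)] 1 [494.881 235.11   82.021] [494.881 235.11   82.021]
top [(array([531., 117.,  77.]), 0.9), (array([639., 392.,  -4.]), 0.59)] 190 [639.93  270.563  90.291] [431.477 101.585  82.009]
side 450 board 76.1 edge 76.0 mid 75.5 hinge 76.1
side 480 board 75.9 edge 75.4 mid 75.5 hinge 75.3
side 510 board 75.7 edge 74.9 mid 75.5 hinge 75.7
side 540 board 76.1 edge 76.7 mid 75.3 hinge 75.2
side 570 board 76.0 edge 76.7 mid 75.3 hinge 76.0
side 600 board 76.3 edge 76.0 mid 75.4 hinge 76.6
side 630 board 76.5 edge 75.0 mid 75.3 hinge 76.1
top 450 board 77.2 edge 77.5 mid 76.9 hinge 78.7
top 480 board 77.3 edge 75.9 mid 77.2 hinge 77.4
top 510 board 77.3 edge 77.7 mid 77.1 hinge 77.2
top 540 board 77.5 edge 77.7 mid 77.4 hinge 76.0
top 570 board 77.6 edge 76.0 mid 77.0 hinge 77.0
top 600 board 78.5 edge 76.8 mid 76.9 hinge 78.3
top 630 board 77.1 edge 77.3 mid 76.7 hinge 77.7
```

View pics/s3.png

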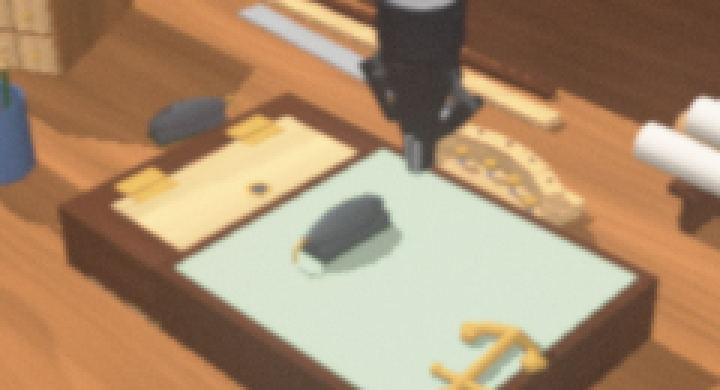

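The flap lies flush over the well (px 110–355, 115–250), the board face is clear of nuts, and the duck and anchor haven't moved. The robot touches nothing, so I'm handing in.

```bash
python3 -c "
from h import *
print(ticket.sign_off())"
```

```text
the job is handed in; nothing more can be done
None
```

I swept all four nuts into the well, pressed the flap shut flush over them, and handed the job in at about 30 s; the hand-in returned no verdict.

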